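# Load a circuit board into the UV curing station

### The job

Get the green circuit board ready for curing: lift it off the white rack and lay it flat in the four white corner locators of the black slide tray, then take the tray by its red handle and slide it, flat on the base plate between the guide rails, under the lamp head until the spring catch at the back snaps over and the tray is home against its stop with the safety pin held in. Nothing may touch the lamp head; push firmly enough to get past the catch, but never ram the tray against the rails or the stop. Leave the red board and everything else where it is.

Things in the scene. Friction and masses are not known exactly. Their poses are not given: they have to be found in the camera images.
- uv_stand: UV curing station, fixed to the bench: grey base plate 345 x 170 x 6 mm, front edge at x = -170 mm. Origin on the bench near the plate's middle; +x along the guide rails from the open front to the back, y left, z up. It carries the guide, the lamp head and, hidden at the back below the lamp, a sprung catch
- guide: the station's two dark guide rails with the catch and stop behind them. Origin on the plate's top, midway between the rails' front ends, 5 mm in front of the station's origin; axes as the station's. Rails run 135 mm from here to +x, 12 mm high, inner faces at y = +-51.5 mm (1.5 mm beside the tray's deck); flared ends open to y = +-65 mm 29 mm in front. All contact forces of the tray on it, added up, must stay below 35 N; the closed catch itself makes about 22 N of that
- catch_zone (a point): nominal home of the tray's origin, 70 mm behind the station's origin, on the plate. The catch block hidden below the lamp is clamped anywhere from 12 mm before to 12 mm behind nominal. Its sprung rollers are met 14.5 mm before home, resist 8 to 10 N (plus the tray's friction) and from 6 mm before home draw the tray in and hold it on a hard stop
- lamp_head: white lamp head with black cooling fins on four posts of the station, fixed to it; 155 mm deep (x), 166 mm wide, 43 mm high. Origin: middle of its lower front edge, 15 mm behind the station's origin, 36 mm above the bench; its flat glass underside is 30 mm above the base plate, the fins' top 79 mm above the bench. Axes as the station's. Nothing may touch it (1 N counts)
- tray: black slide tray of slippery plastic (friction about 0.25), loose, 0.2 to 0.42 kg. Origin on its underside below the middle of the nest; x points to its nose (to the lamp), z up. Deck 100 x 100 x 6 mm about the origin; a steel stud sticks out of the nose to x = 68 mm; a tongue 36 mm wide reaches back to x = -135 mm. Starts a little askew before the rails, nose 30 to 45 mm in front of the station's origin
- tray_nest (a point): middle of the board nest, level with the tops of its four corner pads, 12 mm above the tray's underside (6 above the deck); axes as the tray's. White L-shaped locators rise 4.5 mm above the pads, 1.7 mm clear of the board all round; the board's 60 mm side lies along x; beside its long sides 51 mm are open for fingers. The lying board's tallest part is 21 mm above the tray's underside
- tray_handle (a point): grip point on the tray's red handle: an upright fin 30 mm along x, 14 mm thick along y, from 6 to 40 mm above the tray's underside; this point lies in its middle, 28 mm above the tray's underside and 115 mm behind the nest; axes as the tray's. With the tray home it is 48 to 72 mm in front of the lamp head
- board_green: green circuit board 42 x 60 mm (x, y), loose, 20 g, lying on the rack. Panel 2 mm thick; origin at its middle, 1.6 mm below the panel's underside; parts stand up to 11 mm above the origin, the tallest, 6 x 12 mm, at x = 13, y = 23 mm. Either way round will do in the nest
- board_red: smaller red circuit board, 30 x 46 mm (x, y), lying on the same rack; stays there
- rack: white drying rack, fixed, 74 x 190 mm (x, y), origin on the bench below its middle. Base 6 mm high; two ridges along y, 6 mm wide, at x = -20 and +20 mm, with their tops 16 mm above the bench carry the boards (long side across the ridges), one near y = +50, the other near y = -50 mm
- interlock (a joint): safety pin in the catch block at the back, hidden below the lamp: travel in m, 0 out; the tray's nose pushes it in over its last 4.5 mm, so it reads about 0.0045 with the tray home and 0 before; its spring is very weak (0.4 N)
- mug: orange mug, 81 mm across, 101 mm high; bystander
- flux_syringe: orange syringe, 137 mm long, lying; bystander
- solder_thin: small reel with orange flanges, 44 mm across, 30 mm high; bystander
- tape_black: roll of black tape, 62 mm across, 19 mm high; bystander
Things that resemble listed ones, but are neither listed nor needed, are in the scene too. Of the things like the board_green, leave any that is orange; of the rest the larger one is meant.

How it is judged:
By the outcome, as a careful person would: the job done as asked, in the order asked, and still so for the second after the job is handed in, with the robot touching nothing.
It also fails if it takes over 69 s, if anything falls off the work surface, if the arm or the gripper's body presses on something with over 40 N, if the wrist force passes 120 N, or if a joint passes its speed limit or range.

### The arm

A 7-joint arm with a two-finger parallel gripper is mounted at the origin on a cart in front of the work surface, level with it; the furniture and walls round the work are solid. World frame = base frame: x ahead of the robot, y to its left, z up, the work surface at z = 0. Lengths are in m, angles in rad, forces in N, time in s.
With the tool pointing down it reaches from about 0.4 to 0.875 m from the base axis. Payload 19.3 kg.
Tool frame: the origin (TCP) lies on the centre line of the jaws, within the pads' length; the fingertips stand 17 mm ahead of it and the grasp point (between the pads) lies 2 mm behind it (tcp_to_tips is the distance from the TCP to the fingertips, in m); z points along the fingers, y is the line along which they close (so a half turn about z gives the same grasp; the last joint's range is limited). The gripper opens to 85 mm and grips with 20 to 120 N. Pads are 22 mm wide; open, the fingers measure 114 mm over their backs; the gripper's body (76 mm by 85 mm) begins 54 mm behind the grasp point. The pads swing forward as they close: fully open they stand 13 mm farther back than shut.
Start: joints at [1.042, 0.521, -0.036, 1.599, 0.021, 1.021, -0.113], TCP at [0.277, -0.56, 0.248] pointing down, gripper open.
Joint ranges: [-2.91, 2.91], [-0.3, 2.13], [-1.5, 1.42], [0.17, 2.43], [-1.26, 4.41], [0.16, 1.93], [-2.52, 2.52]. Speed limits (rad/s): [1.89, 1.89, 2.39, 2.39, 3.01, 3.01, 3.01].

### API

Orientations are given as a rotation vector (axis times angle).
In Python, from workcell import move_ptp, servo_line, set_joints, gripper_open, clamp, sleep, ik, state, get_image, PlanningError, job_done, look_for, tcp_to_tips gives the robot as it stands. The module is installed in compiled form; this text tells all that it offers. Calls block until the motion is done:
- move_ptp(position, orientation): joint-space move of the TCP to a pose.
- servo_line(position, velocity=0.15, attitude=None, guard=None): straight line of the TCP; attitude=None keeps the orientation; velocity is the mean speed in m/s. With guard (N) it stops when the force on the tool has changed by that much, and returns True; else False.
- set_joints(angles): joint-space move.
- gripper_open() and clamp(squeeze=None): open the fingers fully, or close them until they stop; squeeze is the grip in N (None keeps the last).
- sleep(seconds).
- ik(position, orientation): joint angles nearest the present ones, or None.
- state(): the state.
- get_image(name): name is "scene" or "side" or "wrist"; returns a dict with "pixels" (480x640x3 uint8, red, green, blue), "camera_matrix" (3x3 intrinsics, pixels), "xyz" and "attitude" of the camera in the world. Camera axes: x right, y down, z forward; pixel columns grow to the right and rows downward; lengths in m; the calibration is good to about 2 mm. A picture is of the moment at which its call begins. There is no depth.
A pose or a line that the arm cannot do raises PlanningError and nothing moves.
- job_done(): hands the job in; it is judged then, once.
Trained networks look in the newest picture that a camera, given by its name, has taken for a name from the list of things; names that differ only in an ending like _2 or _b are one class to them, and where a whole thing is asked for, a point or a joint stands for the part that bears it (a point fixed in the world has none). Each returns a list of dicts, best first, with "confidence" (0 to 1); they miss things now and then, are a little off and sometimes report something else, mostly with a low value. They report only what shows in the picture. A call takes as long as a camera call. They do not tell look-alikes from the thing itself.
- look_for(camera, name): "box" ([left, top, right, bottom] in pixels, round what is visible of it).
The state is a dict: "clock": time; "qpos": joint angles; "qvel": joint speeds; "effort": joint torques, N m; "tcp_pos": TCP position; "eef_rot": TCP orientation; "contact_force": force on the tool from outside, world axes, zero at the start; "ft_torque": the same for the moment, N m; "grip_width": finger opening in m; "gripper_force": force on a finger pad.
Only numpy, scipy, OpenCV 4.12 (cv2) and the standard library are available. Lean on these libraries where they do the work, as an engineer would, in place of code of your own. Each camera call takes 0.05 s, during which the arm holds its last target. There are 200 camera calls.

## Working session

There is one attempt and no reset: what is moved stays moved. The work goes in short steps, each a Python script; the robot and the scene stay as the last script left them, time stands still between calls to the robot, and variables do not carry over. Pictures are saved under pics/ and viewed, at most 10 in all, crops included, and the job is handed in when it is done.

```bash
mkdir -p pics; cat > h.py <<'E'
import numpy as np, cv2
from scipy.spatial.transform import Rotation as R
from workcell import *
def grab(cam,fn=None):
    im=get_image(cam)
    if fn: cv2.imwrite('pics/'+fn,cv2.cvtColor(im['pixels'],cv2.COLOR_RGB2BGR))
    return im
def Rc(im):
    a=np.array(im['attitude'],float)
    return a if a.shape==(3,3) else R.from_rotvec(a).as_matrix()
def ray(im,uv,z):
    K=np.array(im['camera_matrix']); d=Rc(im)@np.linalg.solve(K,[uv[0],uv[1],1.]); o=np.array(im['xyz'])
    return o+d*(z-o[2])/d[2]
def proj(im,p):
    q=np.array(im['camera_matrix'])@(Rc(im).T@(np.array(p)-np.array(im['xyz']))); return q[:2]/q[2]
def down(yaw):  # tool z down, tool y axis at angle yaw in world xy
    y=np.array([np.cos(yaw),np.sin(yaw),0]); z=np.array([0,0,-1.]); x=np.cross(y,z)
    return R.from_matrix(np.c_[x,y,z]).as_rotvec()
E
python3 - <<'E'
from h import *
for c in ['scene','side']:
    im=grab(c,c+'0.png'); print(c,im['xyz'],im['attitude'],im['camera_matrix'])
    for n in ['board_green','board_red','tray','tray_handle','rack','uv_stand','lamp_head','mug','flux_syringe']:
        print(n,[(np.round(d['box']).tolist(),round(d['confidence'],2)) for d in look_for(c,n)][:4])
print(state())
E
```

```text
scene [0.23047338 0.55922903 0.78370348] [-0.75800245  2.63673993 -1.05701711] [[455.74753515   0.         318.86194764]
 [  0.         455.74753515 244.06748398]
 [  0.           0.           1.        ]]
board_green [([358.0, 377.0, 395.0, 407.0], 0.94), ([309.0, 306.0, 335.0, 330.0], 0.83), ([289.0, 358.0, 329.0, 393.0], 0.75)]
board_red [([257.0, 403.0, 284.0, 434.0], 0.91)]
tray [([305.0, 236.0, 391.0, 290.0], 0.94)]
tray_handle [([308.0, 231.0, 389.0, 290.0], 0.75)]
rack [([238.0, 350.0, 341.0, 453.0], 0.61)]
uv_stand [([231.0, 175.0, 383.0, 297.0], 0.62)]
lamp_head [([232.0, 174.0, 328.0, 242.0], 0.75)]
mug [([149.0, 284.0, 203.0, 347.0], 0.97)]
flux_syringe [([408.0, 193.0, 443.0, 220.0], 0.49)]
side [ 0.18452862 -1.01597275  0.81542438] [-2.16177377  0.40899836 -0.20486196] [[612.02382769   0.         324.42298632]
 [  0.         612.02382769 232.36476411]
 [  0.           0.           1.        ]]
board_green []
board_red [([304.0, 360.0, 372.0, 374.0], 0.56)]
tray [([293.0, 245.0, 361.0, 277.0], 0.69), ([292.0, 205.0, 464.0, 292.0], 0.57)]
tray_handle [([292.0, 241.0, 359.
[... 316 characters left out ...]
rray([ 1.04180014,  0.52134994, -0.03632101,  1.5994877 ,  0.02118958,
        1.0210817 , -0.11279735]), 'qvel': array([-1.16165929e-03,  6.88756665e-04, -7.94668192e-04, -1.58261481e-03,
        9.53000027e-04, -5.06802540e-04, -9.76565579e-05]), 'effort': array([-6.21254167e-04, -9.26874518e+01,  1.97774604e+00, -3.70249414e+01,
        1.80082640e-02,  1.83919845e-03, -5.56129726e-05]), 'tcp_pos': array([ 0.27678896, -0.56037643,  0.24832616]), 'eef_rot': array([3.05925614e+00, 7.14317758e-01, 5.84004514e-05]), 'contact_force': array([-0.22973274,  0.01463548,  0.1803823 ]), 'ft_torque': array([0.00778725, 0.01929462, 0.00907398]), 'gripper_force': 0.0, 'grip_width': 0.08519769097067541}
```

View pics/scene0.png

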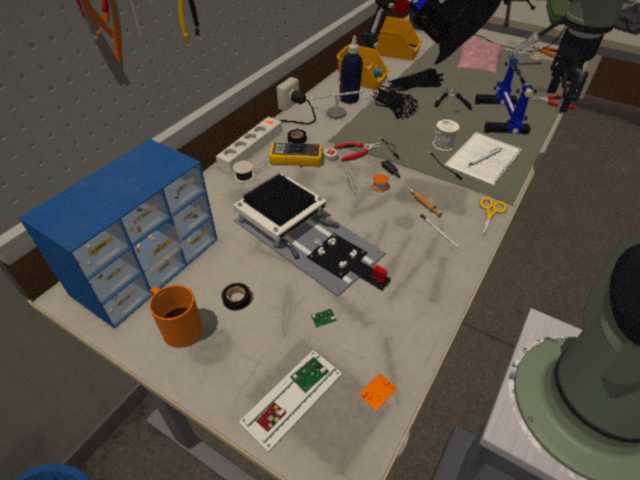

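View pics/side0.png

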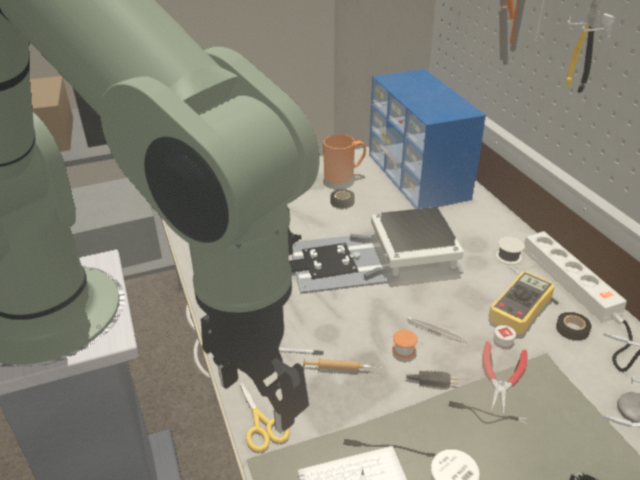

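The scene picture shows the white rack at about (290,400), with the green board at (310,374) and the red board at (271,416). The orange look-alike is at (378,391) and a smaller green one at (323,318). The tray deck is at (338,254), its red handle at (379,273) and the lamp at (280,205). In the side picture the tray is at (330,262).

```bash
python3 - <<'E'
from h import *
im=grab('scene')
for n,uv,z in [('board',(310,374),.018),('redb',(271,416),.018),('handle',(379,268),.046),('rackA',(315,352),.006),('rackB',(341,371),.006),('rackC',(265,447),.006),('rackD',(240,428),.006),('plateFL',(341,291),.006),('plateFR',(384,257),.006),('tray',(338,254),.018),('lampfrontL',(278,238),.036),('lampfrontR',(328,203),.04),('mug',(180,335),0)]:
    print(n,ray(im,uv,z).round(3))
# try hover over board, test ik with different yaws
b=ray(im,(310,374),.018)
for k in range(-4,5):
    q=ik([b[0],b[1],.22],down(k*np.pi/8)); print(k, None if q is None else np.round(q,2))
im=grab('wrist'); s=state(); T=R.from_rotvec(s['eef_rot']).as_matrix()
print('cam in tcp',T.T@(np.array(im['xyz'])-s['tcp_pos']),(T.T@Rc(im)).round(3),im['camera_matrix'])
E
```

```text
board [0.455 0.225 0.018]
redb [0.469 0.326 0.018]
handle [ 0.455 -0.047  0.046]
rackA [0.475 0.176 0.006]
rackB [0.412 0.184 0.006]
rackC [0.45  0.37  0.006]
rackD [0.505 0.367 0.006]
plateFL [0.506 0.022 0.006]
plateFR [ 0.472 -0.116  0.006]
tray [ 0.561 -0.058  0.018]
lampfrontL [ 0.695 -0.013  0.036]
lampfrontR [ 0.658 -0.174  0.04 ]
mug [0.725 0.284 0.   ]
-4 [-0.09  0.43 -0.63  1.91  0.32  0.9  -2.45]
-3 [-0.04  0.45 -0.7   1.91  0.36  0.91 -2.1 ]
-2 [ 0.06  0.49 -0.85  1.91  0.45  0.95 -1.79]
-1 [ 0.14  0.53 -0.98  1.9   0.53  0.99 -1.47]
0 [ 0.2   0.58 -1.08  1.9   0.59  1.03 -1.13]
1 [ 0.2   0.57 -1.07  1.9   0.59  1.03 -0.74]
2 [ 0.23  0.6  -1.14  1.9   0.63  1.06 -0.38]
3 [ 0.27  0.64 -1.2   1.9   0.68  1.09 -0.03]
4 [ 0.29  0.68 -1.26  1.9   0.72  1.13  0.32]
cam in tcp [ 0.06998637  0.00064337 -0.12585109] [[ 0.001 -0.96  -0.278]
 [ 1.     0.     0.001]
 [-0.001 -0.278  0.96 ]] [[349.10449386   0.         317.47635835]
 [  0.         349.10449386 237.95344929]
 [  0.           0.           1.        ]]
```

```bash
python3 - <<'E'
from h import *
print(tcp_to_tips)
move_ptp([.455,.225,.2],down(np.pi/2-.18))
servo_line([.455,.225,.15])
im=grab('wrist','w1.png'); s=state(); print(s['clock'],s['tcp_pos'],s['qpos'].round(2))
print([(d['box'],d['confidence']) for d in look_for('wrist','board_green')])
import pickle; pickle.dump(im,open('w1.pkl','wb'))
E
```

```text
0.017
4.475 [0.455221   0.22536073 0.15073604] [ 0.2   0.73 -1.12  1.96  0.8   0.99  0.09]
[([183.5, 49.7, 271.1, 115.9], 0.76), ([275.8, 204.7, 357.2, 265.2], 0.73), ([151.7, 280.1, 194.5, 316.9], 0.55)]
```

View pics/w1.png

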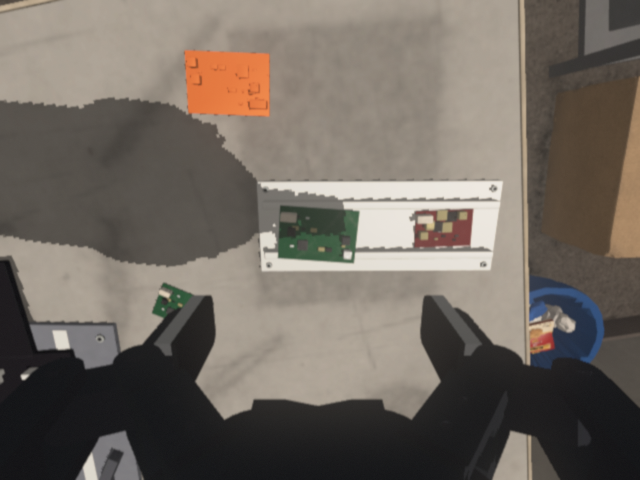

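The wrist picture shows the rack spanning (258..502, 180..272), with the green board at (276..357, 205..265), the red board at (443,229), and the orange and small green look-alikes off the rack. The board's long side seems to run along the ridges, so I'm checking with a zoom.

```bash
python3 - <<'E'
from h import *; import pickle
im=pickle.load(open('w1.pkl','rb')); p=im['pixels'].copy()
c=p[170:280,250:410]; cv2.imwrite('pics/w1z.png',cv2.cvtColor(cv2.resize(c,None,fx=5,fy=5,interpolation=cv2.INTER_CUBIC),cv2.COLOR_RGB2BGR))
for n,uv,z in [('TL',(280,206),.0185),('TR',(358,211),.0185),('BR',(355,264),.0185),('BL',(277,259),.0185),('rTL',(258,181),.006),('rTR',(502,180),.006),('rBR',(490,270),.006),('rBL',(262,272),.006)]: print(n,ray(im,uv,z).round(4))
E
```

```text
TL [0.4291 0.2004 0.0185]
TR [0.4433 0.2573 0.0185]
BR [0.4848 0.2488 0.0185]
BL [0.4698 0.1894 0.0185]
rTL [0.4091 0.186  0.006 ]
rTR [0.4418 0.3707 0.006 ]
rBR [0.5147 0.3585 0.006 ]
rBL [0.4829 0.1724 0.006 ]
```

View pics/w1z.png

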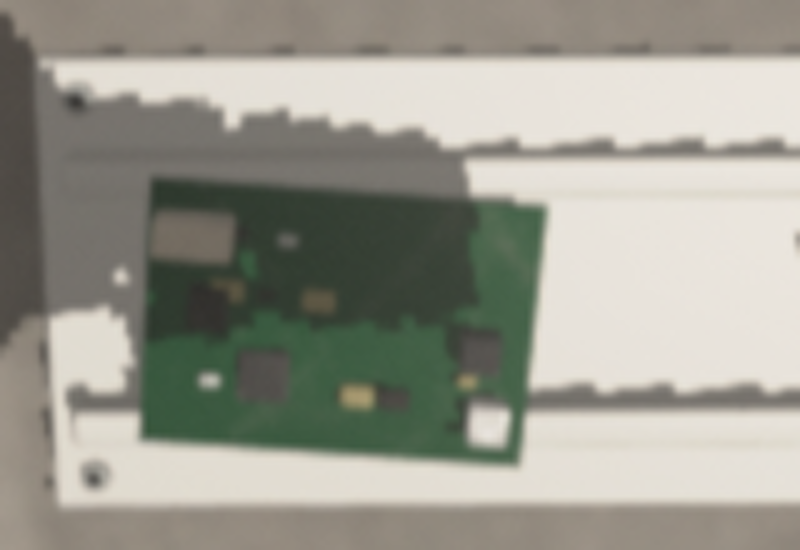

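The zoom shows the 60 mm side running along the rack, skewed about 4° and with its lower edge overhanging the far ridge. This changes which grasp is possible, so I'm looking at the tray nest before gripping.

```bash
python3 - <<'E'
from h import *; import pickle
move_ptp([.50,-.05,.15],down(np.pi/2-.2))
im=grab('wrist','w2.png'); s=state(); print(s['clock'],s['tcp_pos'],s['qpos'].round(2))
pickle.dump(im,open('w2.pkl','wb'))
c=im['pixels'][90:340,130:530]; cv2.imwrite('pics/w2z.png',cv2.cvtColor(cv2.resize(c,None,fx=2,fy=2,interpolation=cv2.INTER_CUBIC),cv2.COLOR_RGB2BGR))
E
```

```text
5.65 [ 0.50021133 -0.04833981  0.15034213] [ 0.77  0.73 -1.14  1.97  0.81  0.99  0.61]
```

View pics/w2z.png

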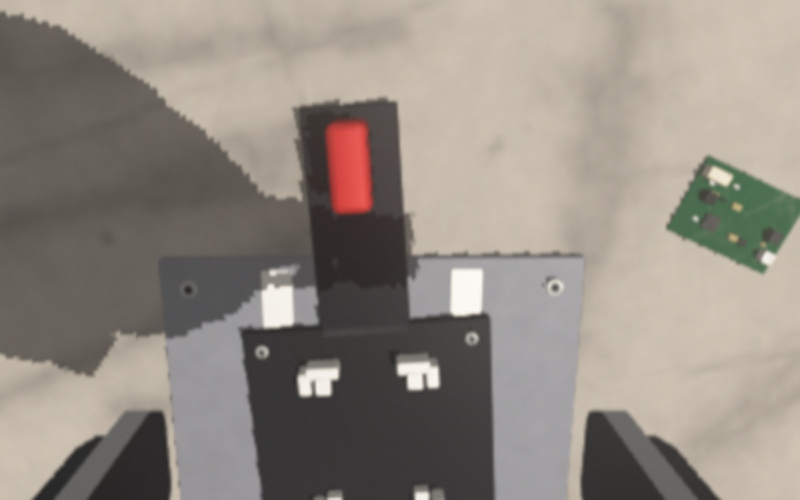

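The tray's rear locators are at crop (318,378) and (418,370). Between their bars only about 22 mm is open on the short sides, so the board must be held across its 42 mm for placing. On the rack those edges lie over the ridges. So I'll grip the board by its ends, turn it 90° on the rack, and regrip it between the ridges. First I want one closer view of the nest.

```bash
python3 - <<'E'
from h import *; import pickle
servo_line([.575,-.065,.15],velocity=.2)
im=grab('wrist'); s=state(); print(s['clock'],s['tcp_pos'])
pickle.dump(im,open('w3.pkl','wb'))
c=im['pixels'][60:360,120:520]; cv2.imwrite('pics/w3z.png',cv2.cvtColor(cv2.resize(c,None,fx=2,fy=2,interpolation=cv2.INTER_CUBIC),cv2.COLOR_RGB2BGR))
E
```

```text
6.2333 [ 0.57463877 -0.06380614  0.14991384]
```

View pics/w3z.png

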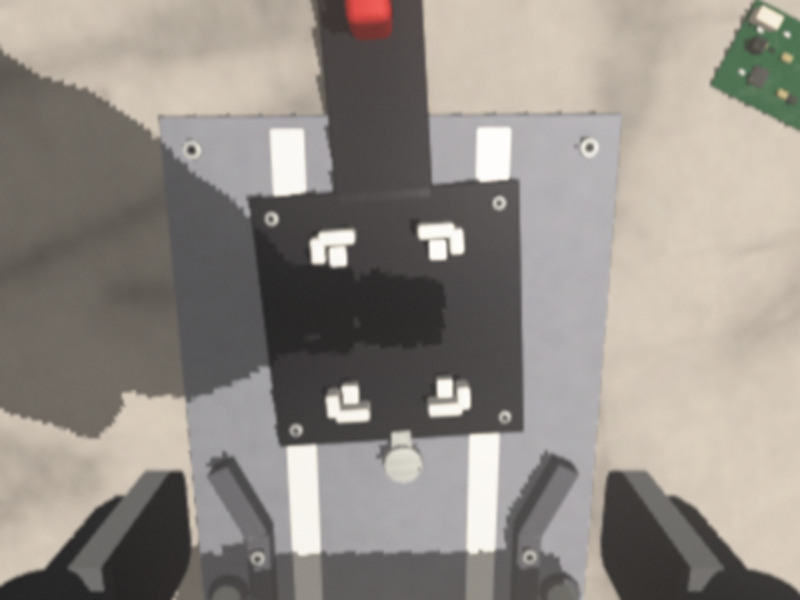

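The picture shows the tray deck corners at crop (250,199), (519,181), (522,430) and (281,444). The nest is clear, the locators are at the four corners, and the rail flares are at (240,500) and (545,500).

```bash
cat > meas.py <<'E'
from h import *; import pickle
im=pickle.load(open('w3.pkl','rb'))
P=lambda uv,z:ray(im,np.array(uv)/2+[119.75,59.75],z)[:2]
def fit(m,p):
    m=np.array(m,float);p=np.array(p);mc=m.mean(0);pc=p.mean(0);a=m-mc;b=p-pc
    th=np.arctan2((a[:,0]*b[:,1]-a[:,1]*b[:,0]).sum(),(a*b).sum())
    c,s=np.cos(th),np.sin(th);Q=np.array([[c,-s],[s,c]]); t=pc-Q@mc
    return t,th,((Q@m.T).T+t-p)*1000
# image top = tray rear (-x); image left: world -y = tray -y
deck=fit([(-.05,-.05),(-.05,.05),(.05,.05),(.05,-.05)],[P(u,.012) for u in [(250,199),(519,181),(522,430),(281,444)]])
# locator outer corners: symmetric about nest centre
loc=[P(u,.0225) for u in [(314,236),(462,226),(470,410),(328,418)]]
plate=fit([(-.17,-.085),(-.17,.085)],[P(u,.006) for u in [(160,117),(620,114)]])
rail=np.array([P(u,.018) for u in [(258,558),(530,557)]])
if __name__=='__main__':
    print('deck',deck); print('loc mean',np.mean(loc,0),np.round(loc,4)); print('plate',plate); print('rail mid',rail.mean(0),np.diff(rail,axis=0))
    im=pickle.load(open('w2.pkl','rb')); print('handle top',ray(im,np.array([345,125])/2+[130,90],.046),ray(im,np.array([350,212])/2+[130,90],.04))
E
python3 meas.py
```

```text
deck (array([ 0.56565382, -0.06356834]), np.float64(-0.13236448086324828), array([[-1.0113149 , -0.21325932],
       [-0.91078575,  0.60207823],
       [ 0.95360368,  0.7177262 ],
       [ 0.96849697, -1.10654511]]))
loc mean [ 0.5656262  -0.06331235] [[ 0.5274 -0.0848]
 [ 0.5344 -0.032 ]
 [ 0.6041 -0.041 ]
 [ 0.5966 -0.0954]]
plate (array([ 0.65863035, -0.08222692]), np.float64(-0.1913385085731572), array([[-0.17187384, -0.88728215],
       [ 0.17187384,  0.88728215]]))
rail mid [ 0.66453171 -0.08302591] [[0.02189158 0.1118684 ]]
handle top [ 0.43836526 -0.04695765  0.046     ] [ 0.46705916 -0.05158317  0.04      ]
```

```bash
python3 - <<'E'
from h import *; import pickle
b=np.array([.4568,.224]); yb=1.326; rc=np.array([.4621,.2719]); yr=1.395
rx=np.array([np.sin(yr),-np.cos(yr)]); ry=np.array([np.cos(yr),np.sin(yr)])
g=b-.0032*rx
def T2(y): return R.from_rotvec(down(y)).as_matrix()[:2,:2]
move_ptp([g[0],g[1],.10],down(yb))
print('guard',servo_line([g[0],g[1],.0215],velocity=.1,guard=8), state()['tcp_pos'])
clamp(20); s=state(); print(s['grip_width'],s['gripper_force'],s['clock'])
servo_line([g[0],g[1],.09],velocity=.15); s=state(); print(s['grip_width'])
off=T2(yb).T@(b-g); off[1]=0
yn=yr-np.pi/2; tgt=rc-.05*ry; p=tgt-T2(yn)@off
move_ptp([p[0],p[1],.09],down(yn))
print('guard',servo_line([p[0],p[1],.022],velocity=.08,guard=6),state()['tcp_pos'],state()['grip_width'])
gripper_open()
servo_line([p[0],p[1],.09],velocity=.2)
move_ptp([tgt[0],tgt[1],.13],down(yr))
im=grab('wrist'); pickle.dump(im,open('w4.pkl','wb')); s=state();print(s['clock'],s['tcp_pos'])
c=im['pixels'][140:340,190:450]; cv2.imwrite('pics/w4z.png',cv2.cvtColor(cv2.resize(c,None,fx=3,fy=3,interpolation=cv2.INTER_CUBIC),cv2.COLOR_RGB2BGR))
E
```

```text
guard False [0.45386494 0.22471296 0.02191789]
0.058855778774677174 19.69260424375534 8.7333
0.05854123370246275
guard True [0.45327564 0.22570874 0.02161536] 0.05874061819294284
13.65 [0.45315844 0.2227036  0.12968137]
```

View pics/w4z.png

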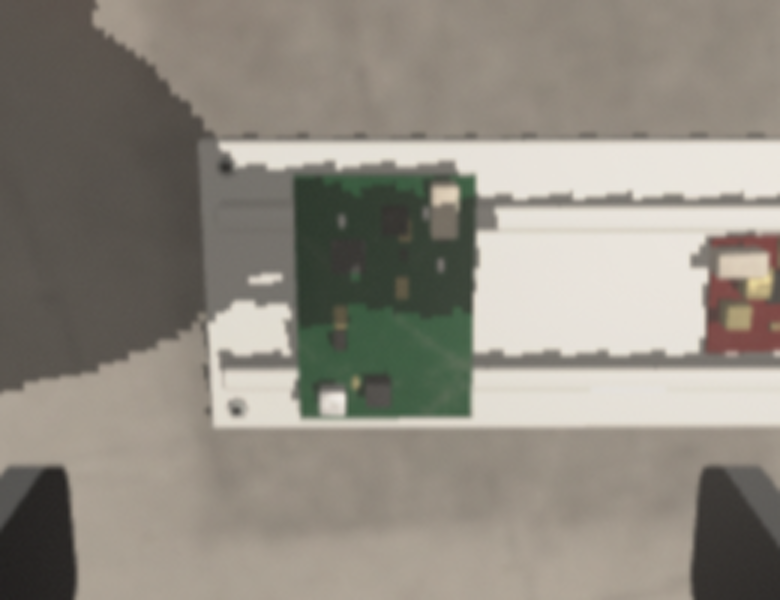

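The board now lies across both ridges, with crop corners at (293,176), (475,176), (471,416) and (301,416). Next I grip it across 42 mm and hover over the nest.

```bash
cat > g2.py <<'E'
from h import *; import pickle
im=pickle.load(open('w4.pkl','rb'))
C=np.array([ray(im,np.array(u)/3+[189.8,139.8],.0196)[:2] for u in [(293,176),(475,176),(471,416),(301,416)]])
b=C.mean(0); d=(C[2]+C[3]-C[0]-C[1])/2; L=np.linalg.norm(d); yl=np.arctan2(d[1],d[0])
print('centre',b,'L',L,'W',np.linalg.norm((C[1]+C[2]-C[0]-C[3])/2),'yaw',yl)
if not(.056<L<.064): raise SystemExit
yt=yl+np.pi/2
move_ptp([b[0],b[1],.08],down(yt))
print('guard',servo_line([b[0],b[1],.0272],velocity=.08,guard=8))
clamp(25); s=state(); print(s['grip_width'],s['gripper_force'],s['tcp_pos'])
servo_line([b[0],b[1],.12],velocity=.2)
n=np.array([.5656,-.0634]); y=np.pi/2-.135
move_ptp([n[0],n[1],.12],down(y))
servo_line([n[0],n[1],.055],velocity=.15)
im=grab('wrist'); pickle.dump(im,open('w5.pkl','wb')); s=state();print(s['clock'],s['tcp_pos'],s['grip_width'])
c=im['pixels'][190:440,160:480]; cv2.imwrite('pics/w5z.png',cv2.cvtColor(cv2.resize(c,None,fx=2.4,fy=2.4,interpolation=cv2.INTER_CUBIC),cv2.COLOR_RGB2BGR))
E
python3 g2.py
```

```text
centre [0.45190268 0.22232524] L 0.058675134053622374 W 0.04127351616454061 yaw -0.16785892877270783
guard False
0.040677442838229855 24.298329949378967 [0.45206372 0.22235225 0.02758248]
17.6833 [ 0.56608712 -0.06284674  0.05592072] 0.041001956843264145
```

View pics/w5z.png

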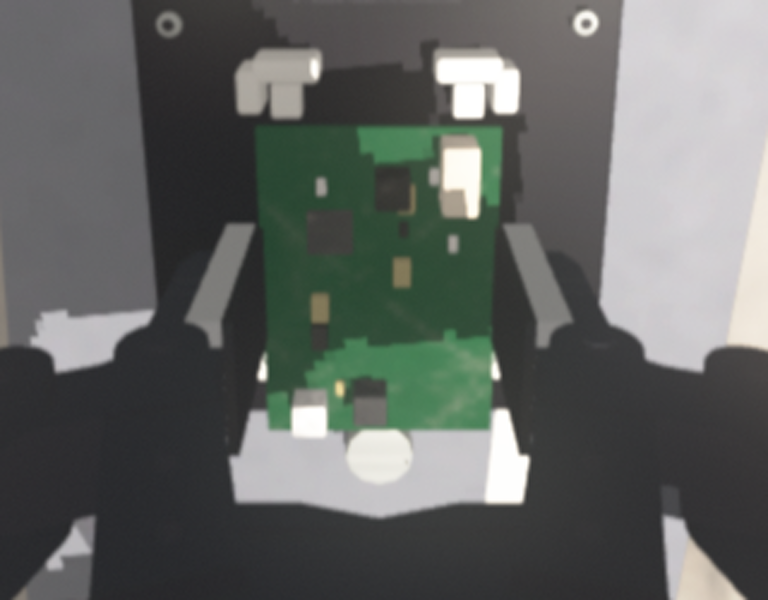

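```bash
python3 - <<'E'
from h import *; import pickle; import meas
im=pickle.load(open('w5.pkl','rb')); tcp=np.array([0.56608712,-0.06284674])
f=lambda u,z: ray(im,(np.array(u)+.5)/2.4-.5+[160,190],z)[:2]
T=R.from_rotvec(down(np.pi/2-.135)).as_matrix()[:2,:2]
tl=lambda p:((np.array(p)-tcp)@T*1000).round(2)
B=[f(u,.0479) for u in [(257,127),(502,126),(491,430),(268,430)]]
print('board corners tool',tl(B),'c',tl(np.mean(B,0)), 'yaw off', [np.arctan2(*(tl(B[i])-tl(B[j]))[::-1]) for i,j in((0,3),(1,2))])
S=[f(u,.012) for u in [(168,25),(586,23)]]; print('screws now',tl(S),tl(np.mean(S,0)))
Sw=[meas.P(u,.012) for u in [(271,219),(499,203),(505,417),(296,430)]]; print('screws w3',tl(Sw),tl(np.mean(Sw,0)),'fit',meas.fit([(-.042,-.042),(-.042,.042),(.042,.042),(.042,-.042)],Sw)[:2])
# rear locators outer top edges (z=.0225): left outer rear corner, right outer
Lw=[f(u,.0225) for u in [(238,66),(254,50),(503,50),(519,66)]]; print('rear loc',tl(Lw))
print('loc w3',tl(meas.loc))
E
```

```text
board corners tool [[ 30.37 -20.98]
 [ 30.61  19.8 ]
 [-28.48  20.27]
 [-28.55 -21.22]] c [ 0.99 -0.53] yaw off [np.float64(0.004073297227741103), np.float64(-0.007953800791388785)]
screws now [[ 41.16 -43.74]
 [ 41.71  41.52]] [41.44 -1.11]
screws w3 [[ 41.51 -43.63]
 [ 42.04  41.14]
 [-42.62  41.75]
 [-42.97 -42.94]] [-0.51 -0.92] fit (array([ 0.56646889, -0.06383095]), np.float64(-0.12857082224953478))
rear loc [[ 35.   -28.04]
 [ 38.17 -24.81]
 [ 38.25  23.25]
 [ 35.09  26.49]]
loc w3 [[ 35.35 -26.98]
 [ 35.58  26.26]
 [-34.74  26.81]
 [-34.61 -28.19]]
```

```bash
cat >> h.py <<'E'
def settle(p,rot,v=.03,n=2,guard=None):
    p=np.array(p,float); c=p.copy()
    for i in range(n):
        hit=servo_line(c,velocity=v,attitude=rot,guard=guard); sleep(.15)
        e=p-state()['tcp_pos']
        if hit or np.linalg.norm(e)<2e-4: break
        c=c+e
    return c,(e*1000).round(2),hit
E
python3 - <<'E'
from h import *; import pickle
T=R.from_rotvec(down(np.pi/2-.135)).as_matrix()[:2,:2]
t=np.array([0.56608712,-0.06284674])+T@np.array([-.9e-3,-.45e-3]); rot=down(np.pi/2-.131)
c,e,h=settle([*t,.04],rot,v=.05,n=3); print(e,h)
d=c-np.array([*t,.04])
print('guard',servo_line(np.array([*t,.0302])+d,velocity=.03,guard=4)); sleep(.2)
s=state(); print(s['tcp_pos']-np.array([*t,.0302]),s['contact_force'],s['clock'])
gripper_open()
servo_line([*t,.12],velocity=.2)
servo_line([.575,-.065,.15],velocity=.2,attitude=down(np.pi/2-.2))
im=grab('wrist'); pickle.dump(im,open('w6.pkl','wb')); print(state()['clock'])
c=im['pixels'][100:340,160:480]; cv2.imwrite('pics/w6z.png',cv2.cvtColor(cv2.resize(c,None,fx=2.5,fy=2.5,interpolation=cv2.INTER_CUBIC),cv2.COLOR_RGB2BGR))
E
```

```text
[-0.07 -0.04 -0.16] False
guard True
[-1.54799295e-04 -9.14457758e-05 -6.61377961e-04] [-0.42570151  0.0528475   9.74162624] 18.875
20.3417
```

View pics/w6z.png

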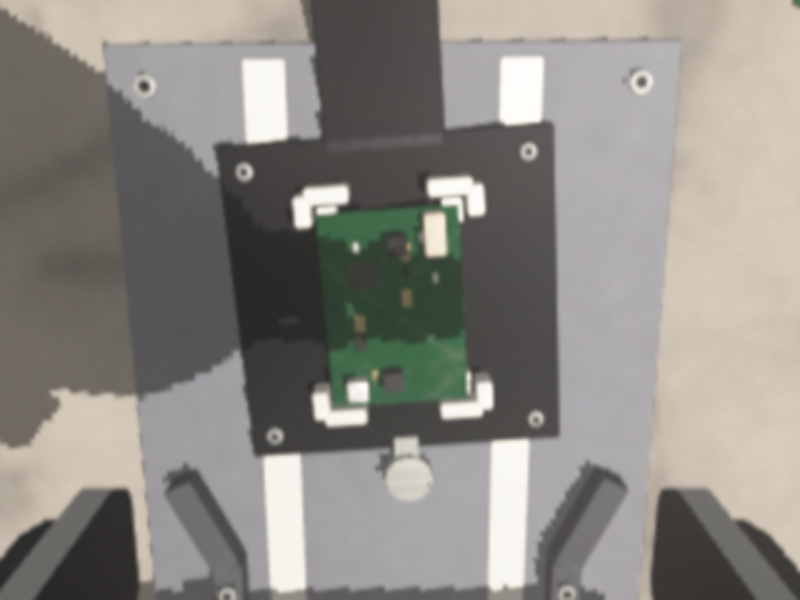

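The board lies inside all four locators, and it met the pads at the expected height (TCP 29.5 mm). Now I take the handle and straighten the tray.

```bash
cat > hd.py <<'E'
from h import *; import pickle; import meas
im=pickle.load(open('w6.pkl','rb'))
f=lambda u,z: ray(im,(np.array(u)+.5)/2.5-.5+[160,100],z)[:2]
t,th,_=meas.fit([(-.05,-.05),(-.05,.05),(.05,.05),(.05,-.05)],[f(u,.012) for u in [(217,146),(553,122),(559,436),(254,455)]])
sc=meas.fit([(-.042,-.042),(-.042,.042),(.042,.042),(.042,-.042)],[f(u,.012) for u in [(244,172),(529,151),(536,419),(275,436)]])
pl=meas.fit([(-.17,-.085),(-.17,.085)],[f(u,.006) for u in [(105,44),(681,41)]])
print('deck',t,th,'screws',sc[:2],'plate',pl)
t=(t+sc[0])/2; th=(th+sc[1])/2
h=t-.115*np.array([np.cos(th),np.sin(th)])
print('handle',h,th)
rot=down(np.pi/2+th)
servo_line([h[0],h[1],.11],velocity=.25,attitude=rot)
c,e,_=settle([*h,.07],rot,v=.15,n=2); dc=c-np.array([*h,.07])
print('guard',servo_line(np.array([*h,.035])+dc,velocity=.08,guard=6)); 
s=state(); print(s['tcp_pos'],s['contact_force'])
clamp(30); sleep(.2); s=state(); print(s['grip_width'],s['gripper_force'],s['contact_force'],s['tcp_pos'],s['clock'])
E
python3 hd.py
```

```text
deck [ 0.56548952 -0.06368453] -0.1312448114551665 screws (array([ 0.56631813, -0.06376958]), np.float64(-0.12874528689506262)) plate (array([ 0.65852201, -0.08253779]), np.float64(-0.1945612865737854), array([[-0.15412878, -0.78216511],
       [ 0.15412878,  0.78216511]]))
handle [ 0.45187414 -0.0488197 ] -0.12999504917511456
guard False
[ 0.45184661 -0.04854444  0.03500189] [-0.11498231  0.09483156  0.42982003]
0.013575793086609509 33.7704598903656 [-0.51449788 -0.10894001  4.54388971] [ 0.45189243 -0.04875132  0.03496013] 23.4167
```

```bash
cat >> h.py <<'E'
SY=-.193; SO=np.array([.6586,-.0824]); SX=np.array([np.cos(SY),np.sin(SY)]); SN=np.array([-np.sin(SY),np.cos(SY)])
def st(): # tray x, lateral, and force along/lateral/up, moment z
    s=state(); d=s['tcp_pos'][:2]-SO; F=s['contact_force']
    return np.array([(d@SX+.115)*1000,d@SN*1000,F[:2]@SX,F[:2]@SN,F[2],s['ft_torque'][2],s['tcp_pos'][2]*1000,s['clock']])
E
cat > sl.py <<'E'
from h import *
np.set_printoptions(suppress=True,precision=2)
rot=down(np.pi/2+SY); z=.035; lat=.0006
P=lambda x,l:np.array([*(SO+SX*(x-.115)+SN*l),z])
print(st())
c,e,_=settle(P(-.09,lat),rot,v=.04,n=2); d=c-P(-.09,lat); print('aligned',e,st())
for x in [-.07,-.05,-.03,-.01,.01,.035]:
    hit=servo_line(P(x,lat)+d,velocity=.07,attitude=rot,guard=7); s=st(); print(hit,s)
    if hit: break
    if abs(s[3])>2.5: lat+=np.sign(s[3])*.0004
print('lat',lat,'d',d)
E
python3 sl.py
```

```text
[-94.32  -6.62  -0.48  -0.21   4.54  -0.07  34.96  23.42]
aligned [-0.05 -0.04 -0.05] [-89.96   0.65   0.63   1.27   3.14   0.02  35.05  23.93]
True [-84.84   0.57   3.26  -0.56   5.22  -0.02  34.98  24.13]
lat 0.0006 d [0. 0. 0.]
```

```bash
cat > sl.py <<'E'
from h import *
np.set_printoptions(suppress=True,precision=2)
rot=down(np.pi/2+SY); z=.035; lat=.0006
P=lambda x,l:np.array([*(SO+SX*(x-.115)+SN*l),z])
sleep(.2); print(st())
for x in [-.06,-.03,0,.035]:
    hit=servo_line(P(x,lat),velocity=.04,attitude=rot,guard=10); sleep(.1); s=st(); print(hit,s)
    if hit: break
    if abs(s[3])>2.5: lat+=np.sign(s[3])*.0004
print('lat',lat)
E
python3 sl.py
```

```text
[-85.55   0.61   1.58   0.22   5.1   -0.    35.01  24.33]
True [-84.32   0.65   1.76  -0.41   6.06   0.01  35.02  24.68]
lat 0.0006
```

```bash
cat > sl.py <<'E'
from h import *
np.set_printoptions(suppress=True,precision=2)
rot=down(np.pi/2+SY); z=.035; lat=.0006
P=lambda x,l:np.array([*(SO+SX*(x-.115)+SN*l),z])
x=st()[0]/1000
for i in range(5):
    x+=.002
    servo_line(P(x,lat),velocity=.02,attitude=rot); a=st(); sleep(.1); print(a,st()[2:6])
    if abs(a[2])>9: break
im=grab('wrist'); c=im['pixels']; cv2.imwrite('pics/w7.png',cv2.cvtColor(c,cv2.COLOR_RGB2BGR))
E
python3 sl.py
```

```text
[-82.2    0.38   0.76   0.07   4.09   0.07  35.04  24.94] [ 1.93 -0.03  4.65 -0.02]
[-80.39   0.54  -0.66   0.12   6.21   0.04  35.04  25.29] [-0.15 -1.12  5.48  0.05]
[-78.44   0.6   -0.41  -0.55   6.34   0.06  35.03  25.64] [0.25 0.22 6.1  0.05]
[-76.44   0.67  -0.55  -0.23   7.92   0.02  35.04  25.99] [-1.03  0.79  6.85  0.03]
[-74.4    0.67  -0.49  -0.17   7.36   0.04  35.04  26.34] [-0.98 -0.57  5.97  0.02]
```

View pics/w7.png

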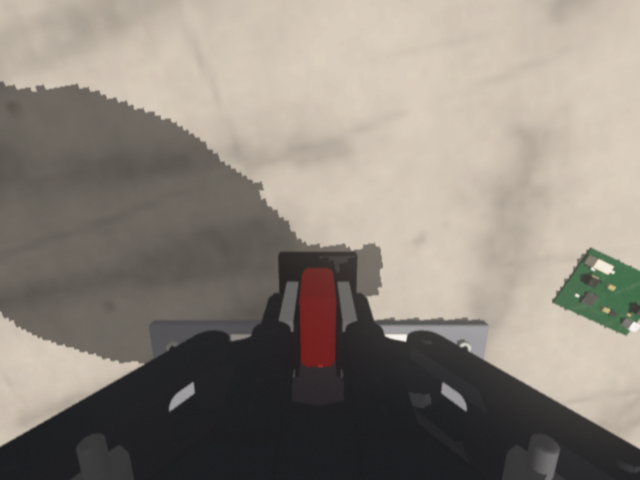

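The handle is held squarely at (318,318), and forces are low: the earlier guard stops were start-up transients. I continue in monitored steps.

```bash
cat > sl.py <<'E'
from h import *
np.set_printoptions(suppress=True,precision=2)
rot=down(np.pi/2+SY); z=.0352; lat=.0006
P=lambda x,l:np.array([*(SO+SX*(x-.115)+SN*l),z])
x=st()[0]/1000
while x<.034:
    x=min(x+.01,.035)
    servo_line(P(x,lat),velocity=.035,attitude=rot); sleep(.03); s=st(); print(s)
    if abs(s[2])>8 or abs(s[3])>7: print('STOP'); break
    if abs(s[3])>2.5: lat+=np.sign(s[3])*.0003
print('lat',lat)
E
python3 sl.py
```

```text
[-64.56   0.56  -0.11   0.88  -0.49   0.    35.08  26.96]
[-54.44   0.61   1.47  -0.65  -0.88  -0.05  35.13  27.43]
[-44.41   0.61  -0.05  -0.64  -1.32  -0.    35.17  27.89]
[-34.43   0.64   0.     1.01  -1.36  -0.02  35.15  28.36]
[-24.42   0.67  -0.15   0.17  -1.5   -0.02  35.16  28.82]
[-14.42   0.65  -0.94  -0.62  -1.51  -0.01  35.15  29.29]
[-4.43  0.62  0.34  0.29 -1.31 -0.03 35.15 29.76]
[ 5.57  0.62  0.68  0.31 -2.15  0.   35.15 30.23]
[15.59  0.65  0.11 -0.48 -1.34 -0.   35.15 30.69]
[25.57  0.64  1.04 -0.49 -1.04 -0.03 35.14 31.16]
[35.02  0.65  0.43  0.58 -1.44 -0.02 35.17 31.61]
lat 0.0006
```

```bash
cat > sl2.py <<'E'
from h import *
np.set_printoptions(suppress=True,precision=2)
rot=down(np.pi/2+SY); z=.03512; lat=.0006
P=lambda x,l:np.array([*(SO+SX*(x-.115)+SN*l),z])
x=.035; snapped=False; lo=0; hi=0
while x<.084:
    x+=.0003 if snapped else .001
    servo_line(P(x,lat),velocity=.02 if not snapped else .01,attitude=rot); s=st()
    f=s[2]; lo=min(lo,f)
    if x>.043: print(round(x*1000,1),s[[0,2,3,4,5,7]])
    if f<-20 or abs(s[3])>7: print('STOP'); break
    if lo<-5 and f>3: snapped=True
    if snapped:
        hi=max(hi,f)
        if hi>6 and f<.5*hi: print('at stop'); break
    if s[7]>52: break
E
python3 sl2.py
```

```text
43.0 [43.1   0.69  0.08 -0.47  0.03 33.61]
44.0 [44.11 -0.04  0.43 -0.03 -0.02 33.86]
45.0 [45.11  1.32  0.36 -1.24 -0.03 34.11]
46.0 [46.09  0.95  0.88 -0.5   0.04 34.36]
47.0 [47.11  0.19  0.95 -0.92 -0.   34.61]
48.0 [48.1   1.27 -0.26 -0.96  0.05 34.86]
49.0 [49.08  0.56  0.52 -0.32  0.04 35.11]
50.0 [50.1   1.02 -0.3   1.02  0.01 35.36]
51.0 [51.11  0.84  0.41 -0.58 -0.01 35.61]
52.0 [52.11  1.09 -0.34  0.04  0.01 35.86]
53.0 [53.14  1.32  0.08 -0.17 -0.01 36.11]
54.0 [54.12  0.61 -0.07 -0.57 -0.03 36.36]
55.0 [55.11  0.25  0.68 -0.3   0.02 36.61]
56.0 [56.1   0.68  0.19  0.04  0.04 36.86]
57.0 [56.69 -6.1  -0.22  4.39  0.04 37.11]
58.0 [57.11 -9.73  0.08  7.72 -0.01 37.36]
59.0 [ 57.92 -12.15  -0.44   8.92  -0.    37.61]
60.0 [ 58.91 -11.01  -0.44   9.67  -0.03  37.86]
61.0 [ 60.05 -10.96  -0.12   8.91  -0.01  38.11]
62.0 [61.26 -8.76  0.68  7.2  -0.   38.36]
63.0 [62.45 -7.01 -0.51  5.5  -0.01 38.61]
64.0 [63.75 -5.84 -0.32  3.52 -0.02 38.86]
65.0 [65.06 -2.27 -0.02  1.82  0.07 39.11]
66.0 [66.34  0.23 -0.92  0.26  0.05 39.36]
67.0 [67.33  3.04 -0.1  -1.61 -0.01 39.61]
67.3 [6
[... 279 characters left out ...]
2  0.06 41.36]
69.4 [69.47  3.14  1.21 -1.01  0.04 41.61]
69.7 [69.81  3.7   0.05  0.48  0.03 41.86]
70.0 [70.07  4.51  0.15 -0.89  0.03 42.11]
70.3 [70.37  5.25 -0.01 -1.02  0.07 42.36]
70.6 [70.65  5.35 -0.47 -0.13  0.06 42.61]
70.9 [70.71  1.74 -0.64  1.68 -0.02 42.86]
71.2 [70.77 -3.7   0.69  5.5   0.03 43.11]
71.5 [70.84 -5.81  0.07  6.47 -0.01 43.36]
71.8 [70.86 -7.31 -0.19  9.14 -0.03 43.61]
72.1 [ 70.89 -10.65  -0.5   10.27  -0.11  43.86]
72.4 [ 70.89 -14.78  -1.45  12.19  -0.1   44.11]
72.7 [ 70.9  -15.72  -0.91  15.05  -0.07  44.36]
73.0 [ 70.92 -17.92  -1.63  15.99  -0.12  44.61]
73.3 [ 70.92 -19.74  -1.41  17.69  -0.18  44.86]
73.6 [ 70.92 -22.29  -0.74  20.19  -0.18  45.11]
STOP
```

```bash
python3 - <<'E'
from h import *
np.set_printoptions(suppress=True,precision=2)
rot=down(np.pi/2+SY); P=lambda x,z:np.array([*(SO+SX*(x-.115)+SN*.0006),z])
servo_line(P(.0710,.0352),velocity=.02,attitude=rot); sleep(.1); print(st())
gripper_open(); sleep(.1); print(st())
servo_line(P(.0705,.10),velocity=.12,attitude=rot)
servo_line(P(.0,.17),velocity=.2,attitude=rot); sleep(.1)
im=grab('wrist'); print(st())
print([(d['box'],d['confidence']) for d in look_for('wrist','tray_handle')])
a=im['pixels'][120:440,120:520]; cv2.imwrite('pics/w8.png',cv2.cvtColor(cv2.resize(a,None,fx=1.8,fy=1.8),cv2.COLOR_RGB2BGR))
E
```

```text
[70.77  0.67 -3.89  1.15  2.81 -0.07 35.09 45.49]
[71.    0.6  -0.85  0.15  0.58 -0.   35.2  46.28]
[  0.27   0.6   -0.57   0.15   0.63  -0.   168.98  47.77]
[([266.1, 276.7, 370.8, 378.0], 0.7)]
```

View pics/w8.png

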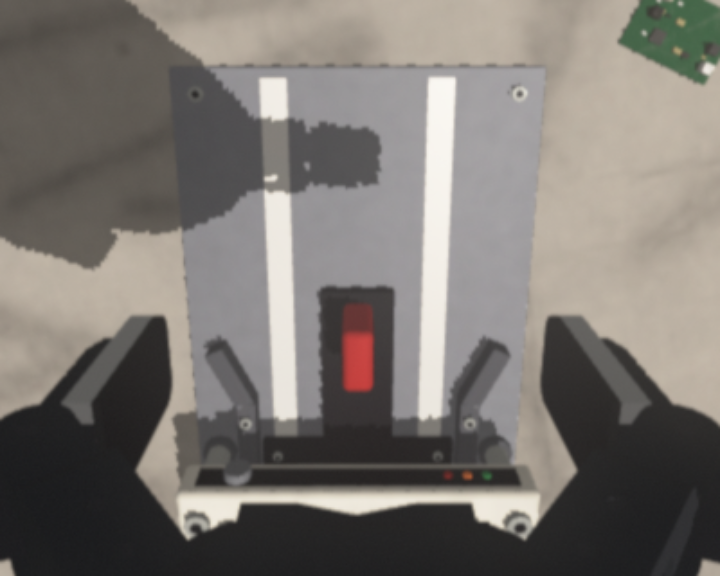

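The tray sits straight between the rails under the lamp, with the handle at (358,347) and the gripper clear. Handing in.

```bash
python3 -c "
from workcell import *
print(job_done(), state()['clock'])"
```

```text
the job is handed in; nothing more can be done
the job is handed in; nothing more can be done
```

The board lies flat in the nest, and the tray went past the catch onto its stop and was handed in there with the gripper clear. However, my end-of-travel check tripped late and I pressed the tray on the stop with about 22 N for a moment; added to the catch's 22 N, that may have passed the 35 N guide limit. The safety pin couldn't be read directly.

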